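# Slide the socket board home in its runners and turn the keeper over it

## Robot

A 6-joint arm with a two-finger parallel gripper is mounted at the origin on the work surface. World frame = base frame: x ahead of the robot, y to its left, z up, the work surface at z = 0. Lengths are in mm, angles in rad, forces in N, time in s.
With the tool pointing down it reaches from about 275 to 725 mm from the base axis. Payload 15.9 kg.
Tool frame: the origin (TCP) lies between the finger pads; the fingertips stand 25 mm ahead of it and the grasp point (between the pads) lies 6 mm ahead of it; z points along the fingers, y is the line along which they close (so a half turn about z gives the same grasp; the last joint's range is limited). The gripper opens to 85 mm and grips with 20 to 120 N. Pads are 22 mm wide; open, the fingers measure 114 mm over their backs; the gripper's body (76 mm by 85 mm) begins 54 mm behind the grasp point. The pads swing forward as they close: fully open they stand 13 mm farther back than shut.
Start: joints at [-1.173, 0.213, -0.034, 1.323, 0, 1.571], TCP at [193.688, -460.945, 256.306] pointing down, gripper open.
Joint ranges: [-2.98, 2.98], [-0.74, 1.72], [-1.14, 1.35], [-2.1, 2.04], [-1.57, 1.44], [-3.14, 3.14]. Speed limits (rad/s): [1.89, 1.89, 2.39, 2.57, 3.14, 3.14].

## Interface

Orientations are given as a 3x3 rotation matrix whose columns are the frame's x, y, z axes.
In Python, from rig import env, cams, job, finder gives the robot as it stands.
- The arm moves only by the tool servo_tool, never from a script. Its argument "commands" is a list that holds one entry, the list of rows, each a list of 6 numbers: the shift along the tool's x, y, z normalised to -1 to 1, where 1 is 600 mm, then the turn, a rotation vector about the tool's x, y, z normalised to -1 to 1, where 1 is pi rad. In form: [[[x, y, z, wx, wy, wz], ...]]. A call has 1 to 5 rows; each row shifts and turns the commanded pose from where the row before left it, along the tool's axes as they then stand; what a row does not reach is not made up. A row lasts 1/12 s, in which the tool goes at most 41.7 mm and 7.16 degrees, less where a joint would pass 70% of its speed; a pose out of reach is approached as far as the arm can. A call with a number of a shift or a turn outside -1 to 1 is refused whole. A call with a gripper value outside its range is refused whole. "hand" is the opening, from 0 (shut) to 1 (fully open), set as the call begins (left out, the last holds). The fingers move at their own pace and stop on an object; "squeeze" is the grip in N (left out, the last holds). Time passes only in rows, so rows that do not move let the fingers close. It gives the time, the measured TCP pose, the force, the opening and the grip force at its end, in the units of the state.
- env.state(): the state, without advancing time (a new reading comes with each control period).
- cams.snapshot(name): name is "scene" or "top" or "wrist"; returns a dict with "img" (420x560x3 uint8, blue, green, red), "range_z" (420x560 float32, mm along the optical axis (not along the pixel's ray), 0 where there is no reading), "camera_matrix" (3x3 intrinsics, pixels), "rvec" (rotation vector, rad) and "tvec" (3), from world to camera coordinates, as OpenCV has them. Camera axes: x right, y down, z forward; pixel columns grow to the right and rows downward; lengths in mm; the calibration is good to about 2 mm. A picture is of the moment at which its call begins.
- job.finish_job(): hands the job in; it is judged then, once.
Trained networks look in a picture, given as the dict that the camera call returned (one of the last four; its "shot" number tells which), for a name from the list of things; names that differ only in an ending like _2 or _b are one class to them, and where a whole thing is asked for, a point or a joint stands for the part that bears it (a point fixed in the world has none). Each returns a list of dicts, best first, with "confidence" (0 to 1); they miss things now and then, are a little off and sometimes report something else, mostly with a low value. They report only what shows in the picture. A call takes as long as a camera call. They do not tell look-alikes from the thing itself.
- finder.look_for(thing, picture): "location" ([x, y, z] in mm, in world coordinates, good to about 4 mm: the middle of the surface that is visible of it).
- finder.mark_of(thing, picture): "location" ([x, y, z] in mm, in world coordinates, good to about 4 mm: a listed point, or the origin of a listed thing).
The state is a dict: "time_s": time; "joints": joint angles; "dq": joint speeds; "tau": joint torques, N m; "ee_pos": TCP position; "orientation": TCP orientation; "contact_force": force on the tool from outside, world axes, zero at the start; "moment": the same for the moment, N m; "gripper_width": opening from 0.0 (shut) to 1.0 (fully open); "grasp_force": force on a finger pad.
Only numpy, scipy, OpenCV 4.12 (cv2) and the standard library are available. Lean on these libraries where they do the work, as an engineer would, in place of code of your own. Each camera call takes 0.05 s, during which the arm holds its last target. There are 200 camera calls.

## Task

With the fingertips only, push the socket board gently along its runners until you feel it drop into the locating notches, then push the keeper's pin round until the keeper lies fully over the edge of the board, against its stop. Do not pick the board up or ram it against the notches, and leave the other tools and parts on the bench where they are. Finish with the hand clear of everything.

Things in the scene. Friction and masses are not known exactly. Their poses are not given: they have to be found in the camera images.
- runners: Fixed steel runner frame, 420 mm long, 183 wide. Origin: centre of its underside, on the bench; y runs along the rails towards the keeper (the board's travel), z up. Two rails (x 55 to 87 mm, both sides), tops 20 mm above the bench, each with two notches 7 mm deep: short at y -29 to -11, long at y 78 to 112 mm. Outside them 4 mm side walls rise to 34 mm and guide the board with 2.5 mm play.
- home (a point): Fixed on the runner frame (its y = 40 mm, 13 mm above the bench): where the board's origin lies once its feet are down in the notches. There it has about 2 mm play either way along the rails and the notch ends stop it dead.
- board: Socket board: loose plywood 170 mm (x, across the rails) by 160 mm (y, along them), 18 mm thick, with two rows of fixed steel sockets; 0.7 to 0.95 kg. Origin: centre, at the underside of its feet; y as the frame's y. Plywood is 10 to 28 mm above the origin, socket tops 54 mm. It starts on the rail tops, 90 to 160 mm short of home, and sinks 7 mm at home. Sliding takes under 12 N.
- push_edge (a point): Middle of the board's trailing (-y) edge face, half-way up the plywood (80 mm behind and 19 mm above the board's origin): an upright face to push on, with free space behind it. No socket is nearer than 30 mm to this edge.
- board_foot (a point): Underside centre of the board's long right-hand foot as seen along the travel (+x side), 55 mm ahead of the board's origin. Four black feet, 10 mm high, ride on the rails: two long ones (30 mm) in front, two short (14 mm) 60 mm behind the origin. The long feet bridge the short notches, so the board drops only at home.
- keeper (a joint): Keeper angle, rad: an aluminium turn-button on a post at the frame's notch end, upright axis. 0: arm along the frame's -x, clear of the board; grows counterclockwise seen from above; 1.57 (stop): arm along -y, over the board's leading edge. Starts between -0.8 and 0.25 and stays where left; 1 N at the pin turns it. Arm 18 mm wide, underside 2.5 mm above a seated board's plywood; an unseated board blocks it.
- keeper_pivot (a point): On the keeper's turning axis, 53.5 mm above the bench (frame x = 0, y = 155 mm). The keeper's arm lies 43.5 to 50.5 mm above the bench.
- keeper_pin (a point): Top centre of the upright pin at the end of the keeper's arm: 12 mm across, 34 mm tall, 50 mm from the turning axis, its top 84.5 mm above the bench. Push it sideways to turn the keeper. With the keeper home it stands over the board, 15 mm in from the leading edge; sockets stay 55 mm from that edge.
- loose_socket: Bystander: a loose steel socket, 30 mm across and 60 mm tall, standing on the bench just in front (robot side) of the runner frame; not part of the job. Origin: its underside or centre line.
- screwdriver: Bystander: a screwdriver lying on the bench in front of the runner frame, roughly along it; not part of the job. Origin: its underside or centre line.
- wrench: Bystander: a wrench lying on the bench beyond the runner frame, roughly along it; not part of the job. Origin: its underside or centre line.
- spray: Bystander: an aerosol can, 66 mm across and 170 mm tall, standing at the far left; not part of the job. Origin: its underside or centre line.
- jar: Bystander: a clear screw-top jar, 60 mm across and 80 mm tall, standing at the left; not part of the job. Origin: its underside or centre line.
- bearing: Bystander: a steel bearing ring, 72 mm across and 20 mm high, lying at the far right; not part of the job. Origin: its underside or centre line.
- hammer: Bystander: a hammer lying at the right; not part of the job. Origin: its underside or centre line.
Mind the look-alikes: they are no part of the job. What is meant by the board is not pink, and is the larger of those in its own colour.

How it is judged:
By the outcome, as a careful person would: the job done as asked, in the order asked, and still so for the second after the job is handed in, with the robot touching nothing.
It also fails if it takes over 51 s, if anything falls off the work surface, if the arm or the gripper's body presses on something with over 40 N, if the wrist force passes 120 N, or if a joint passes its speed limit or range.

## Working session

There is one attempt and no reset: what is moved stays moved. The work goes in short steps, Python scripts to look and compute and a tool call to move; the robot and the scene stay as the last step left them, time stands still between calls to the robot, and variables do not carry over. Pictures are saved under pics/ and viewed, at most 10 in all, crops included, and the job is handed in when it is done.

Besides the shell and the picture viewer there is one more tool, called after "Call:" as name(argument=value, ...) on one line, values as JSON. servo_tool: Moves the arm, as the interface text tells. Scaled input: -1 to 1 covers 600 mm each way for a shift and pi rad each way for a turn. Its arguments: {"type":"object","properties":{"commands":{"type":"array","items":{"type":"array","items":{"type":"array","items":{"type":"number","minimum":-1,"maximum":1}}}},"hand":{"type":"number"},"squeeze":{"type":"number"}},"required":["commands"]}

```bash
mkdir -p pics; ls; cat > h.py <<'E'
import numpy as np, cv2
from rig import env, cams, job, finder
def px(s,p):
    return cv2.projectPoints(np.array([p],float),s['rvec'],s['tvec'],s['camera_matrix'],None)[0].ravel().round(0)
E
python3 - <<'E'
from h import *
for n in ("top","scene"):
    s=cams.snapshot(n); cv2.imwrite(f"pics/{n}0.png",s['img'])
    for t in ("runners","home","board","push_edge","board_foot","keeper_pivot","keeper_pin"):
        for r in finder.mark_of(t,s)[:4]:
            print(n,t,round(r['confidence'],2),np.round(r['location']),px(s,r['location']))
st=env.state();print(st['time_s'],st['orientation'])
E
```

```text
pics
top board 0.98 [ 195. -302.    4.] [378. 315.]
top board 0.65 [564. -46.  18.] [287. 180.]
top board 0.58 [819. 118.  -5.] [231.  92.]
top board 0.38 [618.  32.  23.] [259. 160.]
top push_edge 0.97 [ 576. -126.   42.] [316. 175.]
top push_edge 0.73 [ 235. -377.   17.] [407. 301.]
top push_edge 0.72 [858.  76.  12.] [245.  76.]
top board_foot 0.89 [830. 188.   1.] [206.  87.]
top board_foot 0.87 [ 232. -223.    5.] [350. 301.]
top board_foot 0.73 [618.  32.  24.] [259. 160.]
top keeper_pivot 0.69 [509. 183.  56.] [202. 197.]
top keeper_pin 0.56 [ 460. -488.   -0.] [445. 219.]
top keeper_pin 0.54 [465. 170.  85.] [204. 213.]
scene runners 0.65 [544.  24.  -1.] [301. 242.]
scene runners 0.39 [ 580. -119.   44.] [245. 231.]
scene home 0.66 [538.  62.   7.] [315. 241.]
scene home 0.57 [ 432. -135.    2.] [256. 210.]
scene home 0.33 [ 579. -120.   44.] [245. 230.]
scene board 0.74 [562. -42.  20.] [275. 237.]
scene board 0.72 [822. 117.   3.] [316. 330.]
scene board 0.62 [ 197. -302.   -0.] [229. 165.]
scene push_edge 0.77 [ 235. -374.   18.] [205. 163.]
scene push_edge 0.74 [856.  79.  16.] [296. 335.]
scene push_edge 0.23 [536.  66.   9.] [317. 240.]
scene board_foot 0.82 [620.  26.  19.] [295. 256.]
scene board_foot 0.79 [838. 183.  -2.] [346. 343.]
scene board_foot 0.72 [ 228. -222.    0.] [249. 172.]
scene board_foot 0.59 [ 695. -390.   -1.] [134. 256.]
scene keeper_pivot 0.44 [505. 179.  51.] [361. 227.]
scene keeper_pin 0.61 [460. 169.  86.] [361. 205.]
0.8 [[ 9.21917014e-01  3.87387427e-01 -2.09654514e-05]
 [ 3.87387426e-01 -9.21917014e-01 -4.77578731e-05]
 [-3.78292060e-05  3.59070435e-05 -9.99999999e-01]]
```

View pics/top0.png

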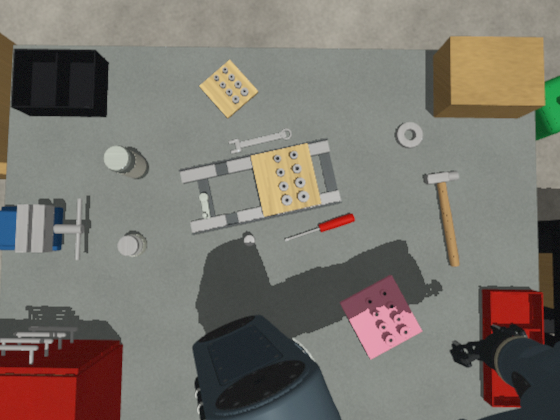

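View pics/scene0.png

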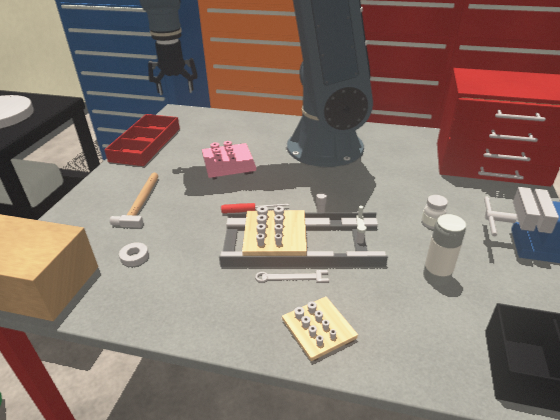

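Candidates in the top view: plywood board on the runners (287,180), the smaller plywood one at (229,88), and the pink one at (380,318). By the description, I want the one on the runners. Next I'll check it in a crop and fit the frame from depth.

```bash
cat >> h.py <<'E'
def cloud(s):
    K=s['camera_matrix'];R=cv2.Rodrigues(s['rvec'])[0];z=s['range_z'].astype(float)
    v,u=np.mgrid[:z.shape[0],:z.shape[1]]
    P=np.stack([(u-K[0,2])*z/K[0,0],(v-K[1,2])*z/K[1,1],z],-1)
    W=(P-np.ravel(s['tvec']))@R; W[z<=0]=np.nan; return W
E
python3 - <<'E'
from h import *
s=cams.snapshot("top");W=cloud(s)
cv2.imwrite("pics/crop.png",cv2.resize(s['img'][65:260,160:380],None,fx=3,fy=3,interpolation=cv2.INTER_CUBIC))
sub=np.zeros(W.shape[:2],bool);sub[125:245,170:350]=1
def rect(lo,hi,n,er=0):
    m=sub&(W[...,2]>lo)&(W[...,2]<hi)
    k,l,st,c=cv2.connectedComponentsWithStats(m.astype(np.uint8))
    P=W[m][:,:2].astype(np.float32); print(n,len(P),cv2.minAreaRect(P))
    for i in np.argsort(-st[1:,4])[:4]+1:
        Q=W[l==i]; print('  comp',len(Q),cv2.minAreaRect(Q[:,:2].astype(np.float32)),Q.mean(0).round(1))
rect(28,40,"walls"); rect(43,53,"ply"); rect(12,40,"frame"); rect(76,95,"pin")
E
```

```text
walls 492 ((520.825927734375, 18.8009033203125), (237.98193359375, 431.2364501953125), 12.846515655517578)
  comp 225 ((462.10528564453125, 2.0957489013671875), (7.163530349731445, 401.8101501464844), 12.925328254699707) [460.2   3.3  33.7]
  comp 177 ((619.1669311523438, 109.27442932128906), (5.770234107971191, 298.5542907714844), 12.773709297180176) [616.2 123.1  33.3]
  comp 59 ((667.4573974609375, -98.384033203125), (4.497567176818848, 115.85279083251953), 11.939083099365234) [ 668.6 -104.4   33.4]
  comp 7 ((413.9427795410156, 208.95494079589844), (2.724506378173828, 11.236711502075195), 0.7862648963928223) [413.4 207.8  31.7]
ply 3123 ((544.9515991210938, 37.168701171875), (170.5509796142578, 318.85614013671875), 13.272547721862793)
  comp 3002 ((563.1943359375, -40.163414001464844), (170.5577850341797, 159.86965942382812), 13.314905166625977) [563.3 -36.9  47.7]
  comp 120 ((487.2927551269531, 177.63690185546875), (67.69385528564453, 22.280481338500977), 7.597766399383545) [487.6 176.2  49.9]
  comp 1 ((512.5575561523438, 183.336181640625), (0.0, 0.0), 0.0) [512.6 183.3  51.6]
[... 584 characters left out ...]
046875, 116.20899963378906), 12.575204849243164) [ 659.  -126.3   22.4]
pin 111 ((545.1450805664062, 49.95958709716797), (133.34555053710938, 282.1585998535156), 11.037151336669922)
  comp 17 ((461.5223388671875, 171.62106323242188), (11.004773139953613, 8.028223991394043), 89.32958984375) [461.7 171.4  84.3]
  comp 8 ((515.9727172851562, -93.0096435546875), (4.96579122543335, 15.440768241882324), 31.792510986328125) [515.7 -92.4  76.7]
  comp 6 ((589.6072998046875, -73.7612533569336), (1.9273457527160645, 13.079129219055176), 44.6998405456543) [590.4 -74.2  77.4]
  comp 5 ((609.8544311523438, -19.150278091430664), (8.23807430267334, 2.5062546730041504), 83.6535415649414) [609.8 -19.5  77.8]
```

View pics/crop.png

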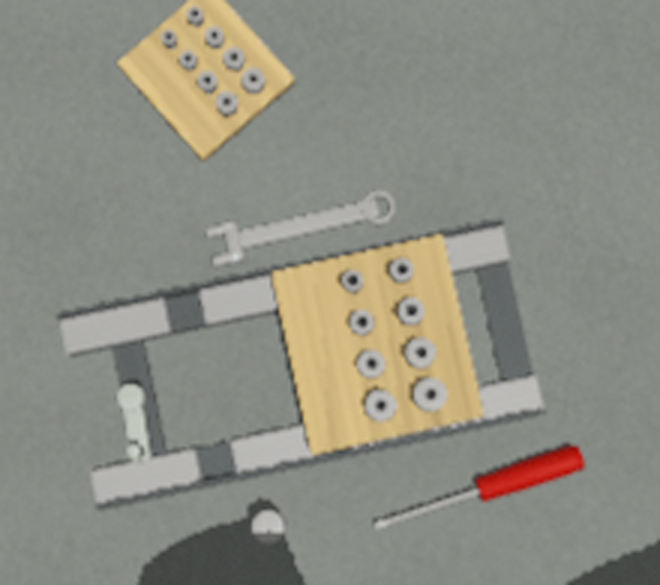

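The crop shows the large plywood board with 8 sockets on the rails, about crop (378,345). The smaller plywood board lies loose at crop (205,75). The depth fit gives 170.5 x 160 mm with its top at 48 mm, as described. The frame's origin is about (545.8, 29.7) with yaw 12.9°. The board sits at frame y of about -72, so it has about 112 mm to travel. The keeper is at about 0 rad.

Next I move above the start point with the fingers shut, then turn.

Call:
servo_tool(commands=[[[0.0537,-0.0149,0,0,0,0],[0.0537,-0.0149,0,0,0,0],[0.0537,-0.0149,0,0,0,0],[0.0537,-0.0149,0,0,0,0],[0.0537,-0.0149,0,0,0,0]]], hand=0, squeeze=40)

```text
time_s: 1.27
ee_pos: [325.9, -356.2, 256.4]
orientation: [[0.922, 0.387, 0.0], [0.387, -0.922, -0.0], [0.0, 0.0, -1.0]]
contact_force: [-0.1, -1.0, -0.2]
gripper_width: 0.298
grasp_force: 0.0
```

Call:
servo_tool(commands=[[[0.0537,-0.0149,0,0,0,0],[0.0537,-0.0149,0,0,0,0],[0.0537,-0.0149,0,0,0,0],[0.0537,-0.0149,0,0,0,0],[0.0537,-0.0149,0,0,0,0]]])

```text
time_s: 1.68
ee_pos: [457.2, -252.4, 256.4]
orientation: [[0.922, 0.387, 0.0], [0.387, -0.922, -0.0], [0.0, 0.0, -1.0]]
contact_force: [0.7, -1.6, 0.7]
gripper_width: 0.001
grasp_force: 0.0
```

Call:
servo_tool(commands=[[[0.0537,-0.0149,0,0,0,0],[0.0537,-0.0149,0,0,0,0],[0.0537,-0.0149,0,0,0,0],[0.0537,-0.0149,0,0,0,0],[0.0537,-0.0149,0,0,0,0]]])

```text
time_s: 2.1
ee_pos: [588.4, -148.7, 256.3]
orientation: [[0.922, 0.388, 0.0], [0.388, -0.922, -0.0], [0.0, 0.0, -1.0]]
contact_force: [-0.3, -0.7, 0.1]
gripper_width: 0.0
grasp_force: 0.0
```

Call:
servo_tool(commands=[[[0,0,0,0,0,-0.0371],[0,0,0,0,0,-0.0371],[0,0,0,0,0,-0.0371],[0,0,0,0,0,-0.0371],[0,0,0,0,0,-0.0371]]])

```text
time_s: 2.52
ee_pos: [587.4, -150.0, 256.2]
orientation: [[0.552, 0.834, -0.0], [0.834, -0.552, 0.0], [-0.0, -0.0, -1.0]]
contact_force: [-0.8, -0.4, -0.2]
gripper_width: 0.004
grasp_force: 0.0
```

Call:
servo_tool(commands=[[[0,0,0,0,0,-0.0371],[0,0,0,0,0,-0.0371],[0,0,0,0,0,-0.0371],[0,0,0,0,0,-0.0371],[0,0,0,0,0,-0.0371]]])

```text
time_s: 2.93
ee_pos: [587.3, -150.1, 256.2]
orientation: [[0.002, 1.0, -0.0], [1.0, -0.002, 0.0], [0.0, -0.0, -1.0]]
contact_force: [0.2, 0.0, 0.6]
gripper_width: 0.004
grasp_force: 0.0
```

Call:
servo_tool(commands=[[[0,0,0,0,0,-0.0371],[0,0,0,0,0,-0.0371],[0,0,0,0,0,0],[0,0,0,0,0,0]]])

```text
time_s: 3.27
ee_pos: [587.3, -150.1, 256.3]
orientation: [[-0.22, 0.975, -0.0], [0.975, 0.22, 0.0], [0.0, -0.0, -1.0]]
contact_force: [-0.1, -0.6, -0.2]
gripper_width: 0.001
grasp_force: 0.0
```

Call:
servo_tool(commands=[[[0,0,0.05,0,0,0],[0,0,0.05,0,0,0],[0,0,0.05,0,0,0],[0,0,0.05,0,0,0],[0,0,0.04,0,0,0]]])

```text
time_s: 3.68
ee_pos: [586.6, -149.9, 110.1]
orientation: [[-0.219, 0.976, -0.001], [0.976, 0.219, 0.0], [0.001, -0.001, -1.0]]
contact_force: [-0.1, 0.3, -0.5]
gripper_width: 0.002
grasp_force: 0.0
```

```bash
python3 - <<'E'
from h import *
s=cams.snapshot("wrist");W=cloud(s);cv2.imwrite("pics/w1.png",s['img'])
y=np.array([-.2233,.9748]);x=np.array([.9748,.2233]);o=np.array([545.8,29.7])
F=np.stack([(W[...,:2]-o)@x,(W[...,:2]-o)@y,W[...,2]],-1)
m=(abs(F[...,0])<40)
p=m&(F[...,2]>44)&(F[...,2]<52)&(F[...,1]<-60); print('edge y',np.percentile(F[p][:,1],[0.5,2,10]) if p.any() else None,p.sum())
c=m&(F[...,1]<-160)&(F[...,1]>-230)
for a in range(-230,-160,10):
    q=c&(F[...,1]>=a)&(F[...,1]<a+10); print(a,q.sum(),np.nanmedian(F[q][:,2]) if q.any() else '')
print(env.state()['ee_pos'],env.state()['contact_force'])
E
```

```text
edge y [-154.10348766 -152.78613097 -145.99650093] 21849
-230 536 -0.7515349045630244
-220 712 -0.24573625042200972
-210 1397 5.236817967547147
-200 4166 138.86111163924878
-190 6267 141.21251625437122
-180 20955 145.22924120113169
-170 12418 168.55599441356838
[ 584.73498602 -149.41312231  105.88612275] [-2.22425354  0.52413084 -5.03024295]
```

View pics/w1.png

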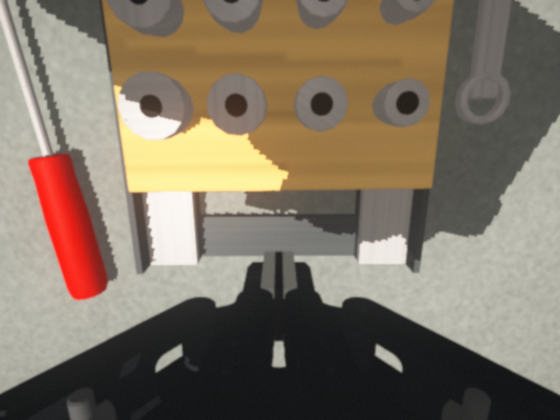

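The wrist view shows the trailing edge at row 190, with the closed fingers at (280,260) centred behind it over the low crossbar. The edge is at frame y -153, as expected. I'll go down.

Call:
servo_tool(commands=[[[0,0,0.02,0,0,0],[0,0,0.02,0,0,0],[0,0,0.02,0,0,0],[0,0,0.02,0,0,0],[0,0,0,0,0,0]]])

```text
time_s: 4.15
ee_pos: [586.5, -149.9, 63.0]
orientation: [[-0.221, 0.975, -0.002], [0.975, 0.221, 0.001], [0.001, -0.002, -1.0]]
contact_force: [0.3, 0.7, -0.1]
gripper_width: -0.002
grasp_force: 0.0
```

Call:
servo_tool(commands=[[[0,0,0.008,0,0,0],[0,0,0,0,0,0],[0,0,0,0,0,0],[0,0,0,0,0,0]]])

```text
time_s: 4.48
ee_pos: [587.7, -150.2, 60.3]
orientation: [[-0.223, 0.975, 0.001], [0.975, 0.223, -0.0], [-0.0, 0.001, -1.0]]
contact_force: [-0.3, 0.5, 0.5]
gripper_width: 0.0
grasp_force: 0.0
```

Call:
servo_tool(commands=[[[0,0,0.012,0,0,0],[0.006,0,0,0,0,0],[0.006,0,0,0,0,0],[0.006,0,0,0,0,0],[0.006,0,0,0,0,0]]])

```text
time_s: 4.9
ee_pos: [584.0, -135.6, 52.4]
orientation: [[-0.224, 0.975, 0.0], [0.975, 0.224, 0.0], [0.0, 0.0, -1.0]]
contact_force: [-0.1, -0.2, 0.5]
gripper_width: 0.001
grasp_force: 0.0
```

Call:
servo_tool(commands=[[[0.006,0,0,0,0,0],[0.004,0,0,0,0,0],[0.004,0,0,0,0,0],[0.004,0,0,0,0,0],[0.004,0,0,0,0,0]]])

```text
time_s: 5.32
ee_pos: [581.3, -123.3, 52.5]
orientation: [[-0.223, 0.975, 0.0], [0.975, 0.223, -0.001], [-0.001, 0.0, -1.0]]
contact_force: [1.8, -5.1, 1.0]
gripper_width: -0.001
grasp_force: 2.6
```

Call:
servo_tool(commands=[[[0.005,0,0,0,0,0],[0.005,0,0,0,0,0],[0.005,0,0,0,0,0],[0.005,0,0,0,0,0],[0.005,0,0,0,0,0]]])

```text
time_s: 5.73
ee_pos: [577.9, -108.7, 52.5]
orientation: [[-0.223, 0.975, 0.0], [0.975, 0.223, -0.001], [-0.001, 0.0, -1.0]]
contact_force: [1.2, -4.4, -1.0]
gripper_width: 0.002
grasp_force: 2.6
```

Call:
servo_tool(commands=[[[0.005,0,0,0,0,0],[0.005,0,0,0,0,0],[0.005,0,0,0,0,0],[0.005,0,0,0,0,0],[0.005,0,0,0,0,0]]])

```text
time_s: 6.15
ee_pos: [574.5, -94.1, 52.4]
orientation: [[-0.223, 0.975, 0.0], [0.975, 0.223, -0.001], [-0.001, 0.0, -1.0]]
contact_force: [1.5, -5.1, -0.5]
gripper_width: 0.0
grasp_force: 2.6
```

```bash
cat >> h.py <<'E'
def board():
    s=cams.snapshot("top");W=cloud(s)
    y=np.array([-.2233,.9748]);x=np.array([.9748,.2233]);o=np.array([545.8,29.7])
    F=np.stack([(W[...,:2]-o)@x,(W[...,:2]-o)@y,W[...,2]],-1)
    t=(np.asarray(env.state()['ee_pos'])[:2]-o); print('tcp',t@x,t@y)
    hsv=cv2.cvtColor(s['img'],cv2.COLOR_BGR2HSV)
    m=(abs(F[...,0])<95)&(abs(F[...,1])<230)&(F[...,2]>35)&(F[...,2]<53)&(hsv[...,1]>70)&(hsv[...,0]>8)&(hsv[...,0]<30)
    P=F[m]; print('board y',np.percentile(P[:,1],[.5,99.5]),'x',np.percentile(P[:,0],[.5,99.5]),'z',np.median(P[:,2]))
    # plane tilt
    A=np.c_[P[:,:2],np.ones(len(P))];c=np.linalg.lstsq(A,P[:,2],rcond=None)[0];print('tilt',c)
    k=(F[...,2]>78)&(F[...,2]<90)&(np.hypot(F[...,0],F[...,1]-155)<75)&(np.hypot(F[...,0],F[...,1]-155)>25)
    print('pin',k.sum(),F[k].mean(0))
    return s,F
E
python3 - <<'E'
from h import *
board()
E
```

```text
tcp 0.3938880997482211 -126.5767524168524
board y [-63.12308977  45.27799208] x [-82.26717944  84.85031544] z 47.582029188554166
tilt [ 3.11932078e-03 -2.61253892e-03  4.75292959e+01]
pin 16 [-50.19877223 157.21427828  84.33705505]
```

Call:
servo_tool(commands=[[[0.005,0,0,0,0,0],[0.005,0,0,0,0,0],[0.005,0,0,0,0,0],[0.005,0,0,0,0,0],[0.005,0,0,0,0,0]]])

```text
time_s: 6.62
ee_pos: [571.2, -79.5, 52.5]
orientation: [[-0.223, 0.975, 0.0], [0.975, 0.223, -0.001], [-0.001, 0.0, -1.0]]
contact_force: [1.6, -5.9, 0.3]
gripper_width: 0.001
grasp_force: 2.7
```

Call:
servo_tool(commands=[[[0.005,0,0,0,0,0],[0.005,0,0,0,0,0],[0.005,0,0,0,0,0],[0.005,0,0,0,0,0],[0.005,0,0,0,0,0]]])

```text
time_s: 7.03
ee_pos: [567.8, -64.9, 52.5]
orientation: [[-0.223, 0.975, 0.0], [0.975, 0.223, -0.001], [-0.001, 0.0, -1.0]]
contact_force: [0.2, -4.8, 0.9]
gripper_width: 0.001
grasp_force: 2.7
```

Call:
servo_tool(commands=[[[0.005,0,0,0,0,0],[0.005,0,0,0,0,0],[0.005,0,0,0,0,0],[0.005,0,0,0,0,0],[0.005,0,0,0,0,0]]])

```text
time_s: 7.45
ee_pos: [564.5, -50.3, 52.5]
orientation: [[-0.223, 0.975, 0.0], [0.975, 0.223, -0.001], [-0.001, 0.0, -1.0]]
contact_force: [1.9, -5.9, 1.0]
gripper_width: 0.005
grasp_force: 2.7
```

Call:
servo_tool(commands=[[[0.004,0,0,0,0,0],[0.003,0,0,0,0,0],[0.002,0,0,0,0,0],[0.002,0,0,0,0,0],[0.002,0,0,0,0,0]]])

```text
time_s: 7.87
ee_pos: [562.8, -42.7, 52.5]
orientation: [[-0.223, 0.975, 0.0], [0.975, 0.223, -0.001], [-0.001, 0.0, -1.0]]
contact_force: [0.3, -5.7, 0.9]
gripper_width: 0.004
grasp_force: 2.8
```

```bash
python3 - <<'E'
from h import *
board()
E
```

```text
tcp 0.3556846722481997 -74.21648624866556
board y [16.39287158 98.37814117] x [-81.34817711  84.81577919] z 47.8165452925829
tilt [ 5.81867742e-04 -3.66875774e-03  4.79287720e+01]
pin 18 [-50.25505193 156.50170721  84.63522946]
```

Call:
servo_tool(commands=[[[0.003,0,0,0,0,0],[0.003,0,0,0,0,0],[0.003,0,0,0,0,0],[0.003,0,0,0,0,0],[0.003,0,0,0,0,0]]])

```text
time_s: 8.33
ee_pos: [560.7, -34.0, 52.4]
orientation: [[-0.223, 0.975, 0.0], [0.975, 0.223, -0.001], [-0.001, 0.0, -1.0]]
contact_force: [2.2, -5.8, 0.1]
gripper_width: 0.001
grasp_force: 2.8
```

Call:
servo_tool(commands=[[[0.002,0,0,0,0,0],[0.0015,0,0,0,0,0],[0.0015,0,0,0,0,0],[0.0015,0,0,0,0,0],[0.0015,0,0,0,0,0]]])

```text
time_s: 8.75
ee_pos: [559.7, -29.3, 52.4]
orientation: [[-0.223, 0.975, 0.0], [0.975, 0.223, -0.0], [-0.001, 0.0, -1.0]]
contact_force: [1.0, -6.2, 0.7]
gripper_width: 0.0
grasp_force: 2.8
```

Call:
servo_tool(commands=[[[0.0015,0,0,0,0,0],[0.0015,0,0,0,0,0],[0.0015,0,0,0,0,0]]])

```text
time_s: 9.0
ee_pos: [559.1, -26.7, 52.4]
orientation: [[-0.223, 0.975, 0.0], [0.975, 0.223, -0.0], [-0.001, 0.0, -1.0]]
contact_force: [2.3, -5.0, 0.3]
gripper_width: 0.002
grasp_force: 2.8
```

Call:
servo_tool(commands=[[[0.0015,0,0,0,0,0],[0.001,0,0,0,0,0],[0.001,0,0,0,0,0]]])

```text
time_s: 9.25
ee_pos: [558.6, -24.6, 52.4]
orientation: [[-0.224, 0.975, 0.0], [0.975, 0.224, -0.0], [-0.001, 0.0, -1.0]]
contact_force: [0.1, -5.6, -1.3]
gripper_width: -0.001
grasp_force: 2.5
```

```bash
python3 - <<'E'
from h import *
board()
E
```

```text
tcp 0.32889569948599595 -55.67482956199652
board y [ 46.69166628 116.53840114] x [-79.61211749  84.89668109] z 47.6350360378006
tilt [-1.90279778e-03 -3.23856999e-03  4.78853285e+01]
pin 17 [-50.31190349 157.01503116  83.56851933]
```

Call:
servo_tool(commands=[[[0.001,0,0,0,0,0],[0.001,0,0,0,0,0]]])

```text
time_s: 9.47
ee_pos: [558.2, -23.2, 52.3]
orientation: [[-0.224, 0.975, 0.0], [0.975, 0.224, 0.0], [0.0, 0.0, -1.0]]
contact_force: [1.3, -6.0, 0.2]
gripper_width: 0.003
grasp_force: 2.6
```

Call:
servo_tool(commands=[[[0.001,0,0,0,0,0],[0.001,0,0,0,0,0]]])

```text
time_s: 9.63
ee_pos: [557.9, -22.2, 52.3]
orientation: [[-0.224, 0.975, 0.0], [0.975, 0.224, -0.0], [-0.0, -0.0, -1.0]]
contact_force: [1.3, -4.4, -0.6]
gripper_width: -0.001
grasp_force: 2.6
```

```bash
python3 - <<'E'
from h import *
board(); print(env.state()['contact_force'])
E
```

```text
tcp 0.21313778056252697 -53.174576231546496
board y [ 52.17951584 118.79608938] x [-78.53640117  84.88973092] z 40.724775798517044
tilt [2.15955088e-03 9.18952777e-04 4.06385472e+01]
pin 16 [-50.17448978 157.27378063  83.95083855]
[ 0.87251424 -4.51702155  0.40009822]
```

The board dropped: its top went from 47.7 to 40.7 mm, flat, with the leading edge at 119 mm. I'll back off, rise and go to the far side of the pin.

Call:
servo_tool(commands=[[[-0.01,0,0,0,0,0],[-0.02,0,0,0,0,0],[-0.02,0,0,0,0,0],[0,0,-0.03,0,0,0],[0,0,-0.05,0,0,0]]])

```text
time_s: 10.1
ee_pos: [562.9, -52.7, 98.2]
orientation: [[-0.222, 0.975, -0.005], [0.975, 0.222, 0.001], [0.002, -0.005, -1.0]]
contact_force: [1.0, -0.0, 0.6]
gripper_width: 0.002
grasp_force: 0.0
```

Call:
servo_tool(commands=[[[0,0,-0.05,0,0,0],[0,0,-0.05,0,0,0],[0,0,0,0,0,0]]])

```text
time_s: 10.35
ee_pos: [567.2, -52.6, 166.0]
orientation: [[-0.223, 0.975, 0.007], [0.975, 0.223, -0.0], [-0.002, 0.007, -1.0]]
contact_force: [0.6, 0.6, 1.2]
gripper_width: -0.001
grasp_force: 0.0
```

Call:
servo_tool(commands=[[[0.05,-0.01,0,0,0,0],[0.05,-0.01,0,0,0,0],[0.05,-0.01,0,0,0,0],[0.05,-0.01,0,0,0,0],[0.05,-0.01,0,0,0,0]]])

```text
time_s: 10.77
ee_pos: [501.4, 88.4, 160.2]
orientation: [[-0.223, 0.975, -0.0], [0.975, 0.223, 0.0], [0.0, 0.0, -1.0]]
contact_force: [0.2, 0.1, 0.3]
gripper_width: 0.001
grasp_force: 0.0
```

Call:
servo_tool(commands=[[[0.05,-0.01,0,0,0,0],[0.05,-0.01,0,0,0,0],[0.05,-0.01,0,0,0,0],[0.055,0,0,0,0,0],[0,0,0,0,0,0]]])

```text
time_s: 11.18
ee_pos: [456.0, 207.5, 160.3]
orientation: [[-0.227, 0.974, -0.0], [0.974, 0.227, 0.002], [0.002, 0.0, -1.0]]
contact_force: [-0.4, -0.6, 0.0]
gripper_width: -0.003
grasp_force: 0.0
```

Call:
servo_tool(commands=[[[0,0,0,0,0,0],[0,0,0,0,0,0]]])

```text
time_s: 11.35
ee_pos: [457.1, 203.4, 160.2]
orientation: [[-0.224, 0.975, -0.0], [0.975, 0.224, -0.0], [-0.0, -0.0, -1.0]]
contact_force: [-0.2, -0.8, 0.4]
gripper_width: 0.002
grasp_force: 0.0
```

```bash
python3 - <<'E'
from h import *
board(); e=env.state();print(e['contact_force'],e['ee_pos'],e['joints'])
s=cams.snapshot("wrist");cv2.imwrite("pics/w2.png",s['img'])
E
```

```text
tcp -47.63677625189112 188.79385054249005
board y [-39.11654633 118.43685332] x [-82.82677781  84.60807406] z 40.81804727722719
tilt [5.46520004e-04 5.74577230e-04 4.08275750e+01]
pin 17 [-50.29215929 157.05905989  83.28710952]
[ 1.35047603 -0.28646175 -0.32042581] [457.21467884 203.08197408 160.16672769] [ 4.18067572e-01  2.52577763e-01 -2.29876635e-01  1.08860549e+00
 -1.21787370e-04  1.76415648e+00]
```

View pics/w2.png

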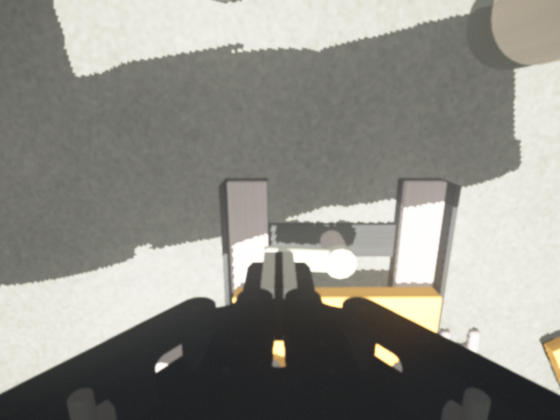

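The board is seated with its origin at about frame y 40. The fingers at (280,270) stand beyond the pin on its +y side. I'll go down to tip height 58 mm.

Call:
servo_tool(commands=[[[0.006,-0.004,0.03,0,0,0],[0,0,0.03,0,0,0],[0,0,0.03,0,0,0],[0,0,0.025,0,0,0],[0,0,0.013,0,0,0]]])

```text
time_s: 11.87
ee_pos: [453.3, 205.7, 81.9]
orientation: [[-0.222, 0.975, -0.002], [0.975, 0.222, -0.001], [-0.0, -0.002, -1.0]]
contact_force: [-0.7, -0.2, -0.3]
gripper_width: 0.0
grasp_force: 0.0
```

Call:
servo_tool(commands=[[[0,0,0,0,0,0],[-0.01,0,0,0,0,0],[-0.01,0,0,0,0,0],[-0.01,0,0,0,0,0],[0,0,0,0,0,0]]])

```text
time_s: 12.28
ee_pos: [458.4, 188.4, 84.3]
orientation: [[-0.223, 0.975, 0.001], [0.975, 0.223, 0.0], [-0.0, 0.001, -1.0]]
contact_force: [-0.6, 0.4, -0.1]
gripper_width: -0.001
grasp_force: 0.0
```

```bash
python3 - <<'E'
from h import *
board()
E
```

```text
tcp -49.847754624979665 174.74555872648648
board y [-39.12274826 118.42285085] x [-82.8408303   84.76475707] z 40.718076131093596
tilt [1.62000018e-03 1.21788379e-03 4.06267349e+01]
pin 10 [-51.11040211 154.56653514  84.4748085 ]
```

Call:
servo_tool(commands=[[[-0.0085,-0.0018,0,0,0,0],[-0.0085,-0.0018,0,0,0,0],[-0.0085,-0.0018,0,0,0,0],[-0.0077,0.0004,0,0,0,0],[-0.0077,0.0004,0,0,0,0]]])

```text
time_s: 12.75
ee_pos: [460.6, 164.6, 83.6]
orientation: [[-0.224, 0.975, 0.0], [0.975, 0.224, 0.0], [0.0, 0.0, -1.0]]
contact_force: [1.6, 2.9, 0.2]
gripper_width: -0.002
grasp_force: 1.0
```

Call:
servo_tool(commands=[[[-0.0077,0.0004,0,0,0,0],[-0.0073,0.0023,0,0,0,0],[-0.0073,0.0023,0,0,0,0],[-0.0073,0.0023,0,0,0,0]]])

```text
time_s: 13.08
ee_pos: [468.8, 148.2, 83.4]
orientation: [[-0.224, 0.975, -0.0], [0.975, 0.224, -0.0], [-0.0, -0.0, -1.0]]
contact_force: [-0.7, 1.5, -0.2]
gripper_width: 0.004
grasp_force: 0.6
```

```bash
python3 - <<'E'
from h import *
s,F=board(); k=(F[...,2]>41.5+2)&(F[...,2]<53)&(np.hypot(F[...,0],F[...,1]-155)<65);P=F[k]-[0,155,0];P=P[np.hypot(P[:,0],P[:,1])>15];print(len(P),P.mean(0))
E
```

```text
tcp -48.4339180711786 132.12038430134493
board y [-39.14013692 118.18243838] x [-82.78968313  84.78359536] z 40.775080035190825
tilt [1.75673280e-03 1.85918612e-03 4.07131058e+01]
pin 0 [nan nan nan]
42 [ -3.80578107 -48.22145513  45.38963106]h.py:21: RuntimeWarning: Mean of empty slice.
  print('pin',k.sum(),F[k].mean(0))
  ret = um.true_divide(
```

Call:
servo_tool(commands=[[[-0.0065,0.0042,0,0,0,0],[-0.0065,0.0042,0,0,0,0],[-0.0065,0.0042,0,0,0,0]]])

```text
time_s: 13.38
ee_pos: [479.5, 139.8, 83.6]
orientation: [[-0.225, 0.974, 0.001], [0.974, 0.225, 0.003], [0.002, 0.001, -1.0]]
contact_force: [6.7, 20.8, -9.8]
gripper_width: -0.002
grasp_force: 9.1
```

Call:
servo_tool(commands=[[[-0.0052,0.0057,0,0,0,0],[-0.0052,0.0057,0,0,0,0],[-0.0052,0.0057,0,0,0,0]]])

```text
time_s: 13.63
ee_pos: [491.8, 135.7, 83.6]
orientation: [[-0.226, 0.974, 0.001], [0.974, 0.226, 0.009], [0.008, 0.002, -1.0]]
contact_force: [2.6, 44.8, -14.9]
gripper_width: 0.0
grasp_force: 19.4
```

```bash
python3 - <<'E' 2>/dev/null
from h import *
board(); s=cams.snapshot("scene");cv2.imwrite("pics/s2.png",cv2.resize(s['img'][150:290,200:420],None,fx=3,fy=3,interpolation=cv2.INTER_CUBIC))
E
```

```text
tcp -28.48576120457863 115.30545919515725
board y [-39.20264174  96.72720203] x [-82.91498557  85.26922677] z 40.77724690276011
tilt [-1.04291529e-03 -1.09154225e-03  4.08203231e+01]
pin 0 [nan nan nan]
```

View pics/s2.png

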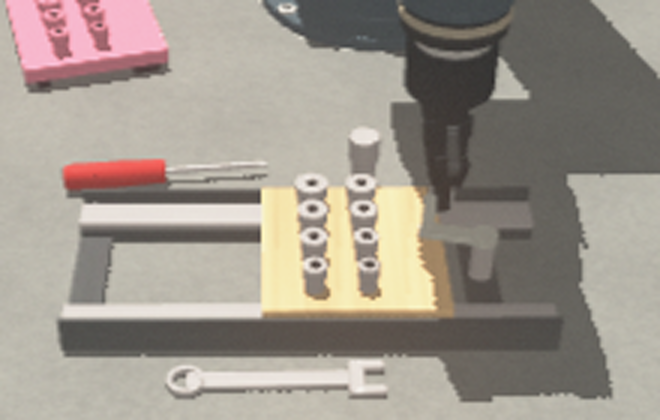

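The side force is too high. The pin now sits against the -y face of the fingers, so I'm pushing along the arm instead of turning it. I'll back off in +y and look.

Call:
servo_tool(commands=[[[0.01,0,0,0,0,0],[0.01,0,0,0,0,0],[0.005,-0.005,0,0,0,0],[0,-0.01,0,0,0,0],[0,-0.01,0,0,0,0]]])

```text
time_s: 14.15
ee_pos: [472.0, 143.3, 83.4]
orientation: [[-0.224, 0.975, -0.0], [0.975, 0.224, -0.0], [-0.0, -0.0, -1.0]]
contact_force: [-0.3, 0.5, -0.2]
gripper_width: 0.0
grasp_force: 0.0
```

Call:
servo_tool(commands=[[[0,-0.02,0,0,0,0],[0,-0.02,0,0,0,0],[0,-0.02,0,0,0,0],[0,-0.02,0,0,0,0],[0,0,0,0,0,0]]])

```text
time_s: 14.57
ee_pos: [423.6, 131.8, 83.4]
orientation: [[-0.224, 0.975, -0.001], [0.975, 0.224, -0.001], [-0.0, -0.001, -1.0]]
contact_force: [0.5, -0.1, -0.2]
gripper_width: 0.001
grasp_force: 0.0
```

```bash
python3 - <<'E' 2>/dev/null
from h import *
s,F=board();cv2.imwrite("pics/t3.png",cv2.resize(s['img'][130:250,170:340],None,fx=4,fy=4,interpolation=cv2.INTER_CUBIC))
s=cams.snapshot("scene")
for r in finder.mark_of("keeper_pin",s)[:2]+finder.mark_of("keeper_pivot",s)[:2]: 
    p=np.array(r['location']);q=p[:2]-[545.8,29.7];print(r['confidence'],q@[.9748,.2233],q@[-.2233,.9748],p[2])
E
```

```text
tcp -94.91192727460732 126.87890948198361
board y [-39.14246206 118.17462279] x [-82.84842017  84.71981276] z 40.64012381471392
tilt [2.17822018e-04 7.12778215e-04 4.06801696e+01]
pin 18 [ -9.51232717 105.92120226  82.60002843]
0.68 -8.236209999999936 106.02080999999997 86.7
0.4 1.844400000000089 -4.936690000000019 0.5
0.54 -1.3032099999999738 152.85758 51.8
```

View pics/t3.png

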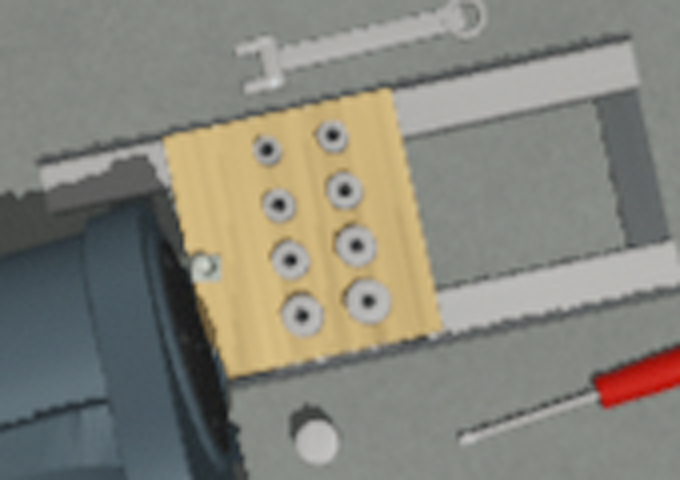

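The pin shows at crop (205,266), frame (-9.5, 106), so the keeper is at about 79° and the board is still seated. I'll push the last part in +x from the -x side.

Call:
servo_tool(commands=[[[-0.0165,0.02,0,0,0,0],[-0.0165,0.02,0,0,0,0],[0,0.025,0,0,0,0],[0,0.02,0,0,0,0],[0,0.007,0,0,0,0]]])

```text
time_s: 15.18
ee_pos: [486.2, 125.9, 83.4]
orientation: [[-0.223, 0.975, 0.001], [0.975, 0.223, 0.0], [-0.0, 0.001, -1.0]]
contact_force: [-0.4, 0.5, -0.3]
gripper_width: -0.002
grasp_force: 0.0
```

Call:
servo_tool(commands=[[[0,0.004,0,0,0,0],[0,0.004,0,0,0,0],[0,0.004,0,0,0,0],[0,0.004,0,0,0,0]]])

```text
time_s: 15.52
ee_pos: [493.2, 127.8, 83.4]
orientation: [[-0.224, 0.975, -0.0], [0.975, 0.224, -0.0], [-0.0, -0.001, -1.0]]
contact_force: [-1.6, -2.3, 0.9]
gripper_width: 0.004
grasp_force: 0.8
```

```bash
python3 - <<'E' 2>/dev/null
from h import *
board()
E
```

```text
tcp -28.91679415028698 107.29819682362975
board y [-39.28270634  89.39455179] x [-82.80672631  84.81869395] z 40.732971707242086
tilt [-6.17295662e-04  4.12397315e-04  4.07384345e+01]
pin 0 [nan nan nan]
```

Call:
servo_tool(commands=[[[0,0.003,0,0,0,0],[0,0.003,0,0,0,0],[0,0.002,0,0,0,0]]])

```text
time_s: 15.82
ee_pos: [498.3, 128.9, 83.5]
orientation: [[-0.224, 0.975, -0.0], [0.975, 0.224, -0.0], [-0.0, -0.0, -1.0]]
contact_force: [-0.7, -1.7, 0.4]
gripper_width: -0.004
grasp_force: 0.6
```

Call:
servo_tool(commands=[[[0,0.002,0,0,0,0],[0,0.002,0,0,0,0],[0,0.001,0,0,0,0]]])

```text
time_s: 16.07
ee_pos: [501.3, 129.6, 83.5]
orientation: [[-0.224, 0.975, 0.0], [0.975, 0.224, -0.0], [-0.0, 0.0, -1.0]]
contact_force: [-2.0, -1.6, 1.4]
gripper_width: -0.004
grasp_force: 1.4
```

Call:
servo_tool(commands=[[[0,0.0015,0,0,0,0],[0,0.0015,0,0,0,0]]])

```text
time_s: 16.23
ee_pos: [501.9, 129.6, 83.3]
orientation: [[-0.224, 0.975, -0.002], [0.975, 0.224, -0.001], [-0.0, -0.002, -1.0]]
contact_force: [-12.0, -5.1, 6.9]
gripper_width: -0.001
grasp_force: 6.2
```

Call:
servo_tool(commands=[[[0,0.001,0,0,0,0],[0,0,0,0,0,0]]])

```text
time_s: 16.4
ee_pos: [502.0, 129.6, 83.2]
orientation: [[-0.224, 0.975, -0.003], [0.975, 0.224, -0.001], [-0.0, -0.003, -1.0]]
contact_force: [-11.7, -4.3, 7.9]
gripper_width: -0.002
grasp_force: 6.4
```

The keeper is at its stop: force rose to 13 N and motion ceased. I'll retreat sideways, rise and check.

Call:
servo_tool(commands=[[[0,-0.005,0,0,0,0],[0,-0.015,0,0,0,0],[0,-0.02,0,0,0,0],[0,0,-0.03,0,0,0],[0,0,-0.06,0,0,0]]])

```text
time_s: 16.82
ee_pos: [477.1, 124.1, 135.1]
orientation: [[-0.224, 0.975, -0.006], [0.975, 0.224, -0.001], [-0.0, -0.006, -1.0]]
contact_force: [0.6, -0.1, -0.7]
gripper_width: 0.0
grasp_force: 0.0
```

Call:
servo_tool(commands=[[[0,0,-0.06,0,0,0],[0,0,-0.06,0,0,0],[0,-0.05,-0.03,0,0,0],[0,-0.06,0,0,0,0],[0,-0.04,0,0,0,0]]])

```text
time_s: 17.23
ee_pos: [390.7, 104.3, 228.4]
orientation: [[-0.224, 0.975, 0.002], [0.975, 0.224, 0.001], [0.0, 0.002, -1.0]]
contact_force: [0.4, -0.7, -0.7]
gripper_width: 0.003
grasp_force: 0.0
```

Call:
servo_tool(commands=[[[0,0,0,0,0,0],[0,0,0,0,0,0],[0,0,0,0,0,0],[0,0,0,0,0,0]]])

```text
time_s: 17.57
ee_pos: [393.0, 104.8, 227.5]
orientation: [[-0.224, 0.975, 0.0], [0.975, 0.224, 0.0], [0.0, 0.0, -1.0]]
contact_force: [-0.3, -1.0, 0.1]
gripper_width: -0.001
grasp_force: 0.0
```

```bash
python3 - <<'E' 2>/dev/null
from h import *
board();e=env.state();print(e['ee_pos'],e['contact_force'])
s=cams.snapshot("scene");cv2.imwrite("pics/s4.png",cv2.resize(s['img'][130:350,180:460],None,fx=2.6,fy=2.6,interpolation=cv2.INTER_CUBIC))
E
```

```text
tcp -132.24710091954367 107.29098138916783
board y [-39.10372377 118.2892811 ] x [-82.6688335   84.62396996] z 40.69678658240717
tilt [1.33555403e-03 1.29847313e-03 4.06737822e+01]
pin 16 [7.64381939e-02 1.04878162e+02 8.34423878e+01]
[392.94241922 104.74912146 227.33972106] [-0.21749286 -0.48870431 -0.21549744]
```

View pics/s4.png

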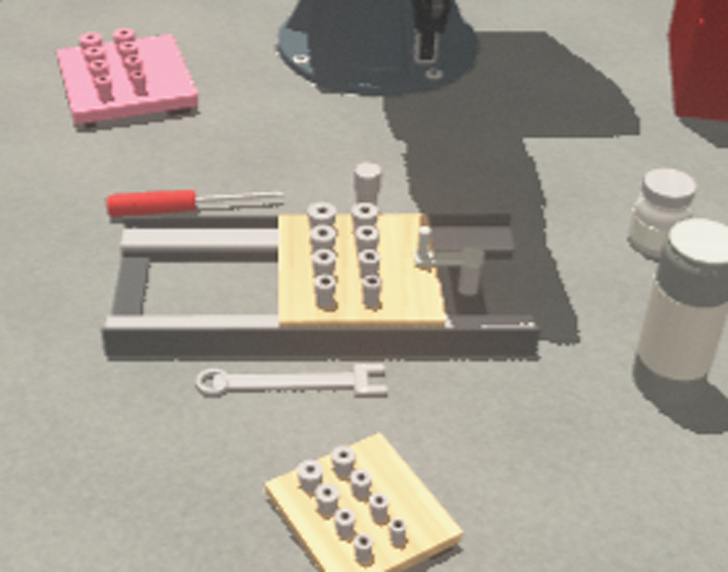

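The picture shows the board seated and the keeper's arm lying over its leading edge, with the pin at crop (424,240). The pin measures (0.1, 104.9), so the keeper is at 1.57 rad. The hand is clear and the bystanders are undisturbed.

```bash
python3 -c "
from rig import job
print(job.finish_job())"
```

```text
the job is handed in; nothing more can be done
None
```

The job is handed in: the board is seated in its notches, the keeper is against its stop (pin measured at 1.57 rad) and the hand is clear, though one push on the pin briefly pressed it at about 47 N with the fingertips before I backed off.

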